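Tighten the cam clamp with its removable crank

TASK

Tighten the cam clamp on the workbench: fit the loose crank with the square hub over the clamp's square shaft until it is fully seated, turn it clockwise (seen from above) until the shaft comes to its stop and the cam bears on the wood, then lift the crank off and lay it flat on the bench again, well away from the clamp. Leave the other crank, the one with the round hub, where it lies.

Things in the scene. Friction and masses are not known exactly. Their poses are not given: they have to be found in the camera images.
- square_crank_hub (a point): Centre of the crank's square hub, 20 mm above its underside; z up, x along the arm. Steel, 0.2-0.4 kg, lies flat. Hub 36x36 mm, 40 high, with a 22 mm square through socket (same yaw). At hub-bottom level a flat arm 22 wide, 12 thick runs along +x to an upright black handle, 20 mm thick, 75 mm out, top at 52 mm. Hub sides facing +y and -y are free. May lie in either of the two cranks' places.
- square_shaft (a point): Foot of the clamp's upright square shaft, on its axis, 48 mm above the bench, where the hub comes to rest on a collar. z up; x, y normal to the flats. Shaft: 28 mm high, lowest 10 mm is 20 mm square, then tapers to 10 mm at the top. Crank fits in 4 quarter-turn positions, play 6 degrees. Fixed plate reaches 105 mm from the axis; its parts and the wood block end at 40 mm, below the crank's arm.
- cam (a joint): Angle of the square shaft and of the round steel cam under it, rad: grows as the shaft turns clockwise seen from above. Starts between 0 and 0.3 (loose); hard stop at 1.4 (80 degrees), where the cam bears on the wood block. Turns with about 0.12 N m of friction and stays where it is left.
- round_crank_hub (a point): Centre of the hub of the other crank, which does not fit and stays where it is: same arm and handle, but a round hub 36 mm in diameter, 40 mm high, with a round 12 mm bore. z up, x along its arm.
There are look-alikes about, which are no part of the job. What is shaped like the part that bears square_crank_hub but orange is not meant.

How it is judged:
By the outcome, as a careful person would: the job done as asked, in the order asked, and still so for the second after the job is handed in, with the robot touching nothing.
It also fails if it takes over 54 s, if anything falls off the work surface, if the arm or the gripper's body presses on something with over 40 N, if the wrist force passes 120 N, or if a joint passes its speed limit or range.

ROBOT

A 7-joint arm with a two-finger parallel gripper is mounted at the origin on a cart in front of the work surface, level with it; the furniture and walls round the work are solid. World frame = base frame: x ahead of the robot, y to its left, z up, the work surface at z = 0. Lengths are in m, angles in rad, forces in N, time in s.
With the tool pointing down it reaches from about 0.425 to 0.925 m from the base axis. Payload 6.8 kg.
Tool frame: the origin (TCP) lies on the centre line of the jaws, within the pads' length; the fingertips stand 25 mm ahead of it and the grasp point (between the pads) lies 6 mm ahead of it; z points along the fingers, y is the direction in which the jaws open and shut (so a half turn about z gives the same grasp; the last joint's range is limited). The gripper opens to 85 mm and grips with 20 to 120 N. Pads are 22 mm wide; open, the fingers measure 114 mm over their backs; the gripper's body (76 mm by 85 mm) begins 54 mm behind the grasp point. The pads swing forward as they close: fully open they stand 13 mm farther back than shut.
Start: joints at [-1.438, 0.477, 0.022, 1.555, -0.011, 1.109, -0.083], TCP at [0.161, 0.656, 0.256] pointing down, gripper open.
Joint ranges: [-2.96, 2.96], [-0.34, 2.1], [-1.41, 1.46], [0.24, 2.44], [-1.37, 4.51], [0.17, 1.92], [-2.96, 2.96]. Speed limits (rad/s): [2.39, 2.39, 3.14, 3.14, 3.14, 3.14, 3.14].

INTERFACE

Orientations are given as a unit quaternion [w, x, y, z].
In Python, from station import status, cams, order, models gives the robot as it stands.
- The arm moves only by the tool move_arm, never from a script. Its argument "steps" is one flat list of numbers, 7 for each row, row after row: the gripper's target within -1 to 1 (fully open at 1, half-way at 0, shut at -1), then the shift along the world's x, y, z in cm, then the turn, a rotation vector about the world's x, y, z in degrees. A call has 1 to 8 rows; each row shifts and turns the commanded pose from where the row before left it; what a row does not reach is not made up. A row lasts 1/10 s, in which the tool goes at most 50 mm and 8.59 degrees, less where a joint would pass 70% of its speed; a pose out of reach is approached as far as the arm can. A call with a gripper value outside its range is refused whole. The fingers move at their own pace and stop on an object; "newtons" is the grip in N (left out, the last holds). Time passes only in rows, so rows that do not move let the fingers close. It gives the time, the measured TCP pose, the force and the opening at its end, in the units of the state.
- status.get_obs(): the state, without advancing time (a new reading comes with each control period).
- cams.read_camera(name): name is "scene" or "top" or "wrist"; returns a dict with "pixels" (480x640x3 uint8, red, green, blue), "mtx" (3x3 intrinsics, pixels), "T" (4x4, takes a point from camera to world coordinates); the wrist camera has in their place "T_tool_cam" (4x4, takes a point from camera to tool coordinates, whose origin is the TCP and whose axes are the flange's). Camera axes: x right, y down, z forward; pixel columns grow to the right and rows downward; lengths in m; the calibration is good to about 2 mm. A picture is of the moment at which its call begins: read the wrist's pose just before it. There is no depth.
- order.hand_in(): hands the job in, once; it reports no verdict.
Trained networks look in the newest picture that a camera, given by its name, has taken for a name from the list of things; names that differ only in an ending like _2 or _b are one class to them, and where a whole thing is asked for, a point or a joint stands for the part that bears it (a point fixed in the world has none). Each returns a list of dicts, best first, with "score" (0 to 1); they miss things now and then, are a little off and sometimes report something else, mostly with a low value. They report only what shows in the picture. A call takes as long as a camera call. They do not tell look-alikes from the thing itself.
- models.silhouettes(camera, query): "region" (480x640 bool, what is visible of it) and "box" ([centre column, centre row, width, height] in pixels, round what is visible of it).
- models.place_of(camera, query): "position" ([row, column] in pixels: a listed point, or the origin of a listed thing).
The state is a dict: "t": time; "q": joint angles; "joint_vel": joint speeds; "joint_torque": joint torques, N m; "eef_pos": TCP position; "tool_rot": TCP orientation; "contact_force": force on the tool from outside, world axes, zero at the start; "torque": the same for the moment, N m; "gripper_width": opening from 0.0 (shut) to 1.0 (fully open).
Only numpy, scipy, OpenCV 4.12 (cv2) and the standard library are available. Lean on these libraries where they do the work, as an engineer would, in place of code of your own. Each camera call takes 0.05 s, during which the arm holds its last target.

## Working session

There is one attempt and no reset: what is moved stays moved. The work goes in short steps, Python scripts to look and compute and a tool call to move; the robot and the scene stay as the last step left them, time stands still between calls to the robot, and variables do not carry over. Pictures are saved under pics/ and viewed, and the job is handed in when it is done.

Besides the shell and the picture viewer there is one more tool, called after ">>>" as name(argument=value, ...) on one line, values as JSON. move_arm: Moves the arm, as the interface text tells. Its arguments: {"type":"object","properties":{"steps":{"type":"array"},"newtons":{"type":"number"}},"required":["steps"]}

```bash
mkdir -p pics; ls
cat > h.py <<'E'
import numpy as np, cv2
from station import status, cams, order, models
def snap(n,fn):
    o=status.get_obs(); c=cams.read_camera(n); cv2.imwrite('pics/'+fn,c['pixels'][:,:,::-1]); return o,c
def ray(c,px,z,T=None):
    T=c['T'] if T is None else T
    r,cl=px; d=T[:3,:3]@np.linalg.solve(c['mtx'],[cl,r,1.]); o=T[:3,3]
    return o+d*(z-o[2])/d[2]
def proj(c,p,T=None):
    T=c['T'] if T is None else T
    q=T[:3,:3].T@(np.asarray(p)-T[:3,3]); u=c['mtx']@q; return u[:2]/u[2]
E
python3 - <<'E'
from h import *
for n in ('top','scene'):
    o,c=snap(n,n+'0.png'); print(n,c['T'].round(3).tolist(),c['mtx'].round(0).tolist())
    for q,z in (('square_crank_hub',.02),('square_shaft',.048),('round_crank_hub',.02)):
        for d in models.place_of(n,q): print(q,round(d['score'],2),np.round(d['position']),ray(c,d['position'],z).round(4))
print(o['t'],o['eef_pos'],o['tool_rot'],o['gripper_width'])
E
```

```text
pics
top [[0.028, -0.997, 0.074, 0.433], [-0.999, -0.031, -0.035, 0.054], [0.037, -0.073, -0.997, 1.05], [0.0, 0.0, 0.0, 1.0]] [[454.0, 0.0, 323.0], [0.0, 454.0, 244.0], [0.0, 0.0, 1.0]]
square_crank_hub 0.7 [261. 341.] [ 0.4716 -0.0233  0.02  ]
square_crank_hub 0.59 [260. 265.] [0.4679 0.1484 0.02  ]
square_shaft 0.75 [224. 210.] [0.544  0.2692 0.048 ]
round_crank_hub 0.68 [253. 425.] [ 0.4945 -0.216   0.02  ]
scene [[0.604, -0.455, 0.654, -0.138], [-0.797, -0.355, 0.489, -0.427], [0.01, -0.817, -0.577, 0.62], [0.0, 0.0, 0.0, 1.0]] [[475.0, 0.0, 319.0], [0.0, 475.0, 246.0], [0.0, 0.0, 1.0]]
square_crank_hub 0.79 [254. 276.] [0.4628 0.1356 0.02  ]
square_crank_hub 0.71 [280. 338.] [ 0.4712 -0.0212  0.02  ]
square_shaft 0.78 [207. 256.] [0.5469 0.2721 0.048 ]
round_crank_hub 0.92 [318. 427.] [ 0.4823 -0.2102  0.02  ]
0.2 [0.16090457 0.65520272 0.25569357] [-2.59174239e-05  1.20107238e-01  9.92760760e-01 -5.69135723e-04] 0.9982662312234958
```

View pics/top0.png

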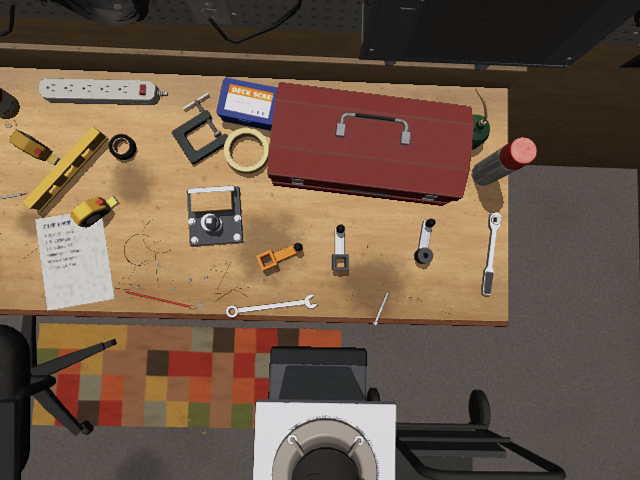

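View pics/scene0.png

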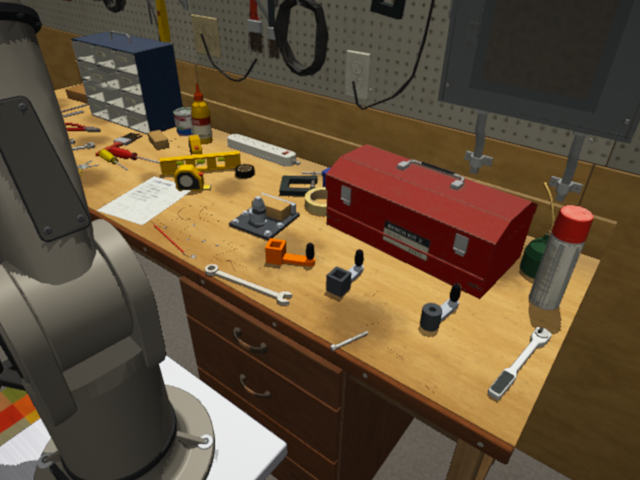

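Run:
```python
import cv2
a=cv2.imread('pics/top0.png')[180:300,180:340]
cv2.imwrite('pics/top0z.png',cv2.resize(a,None,fx=5,fy=5,interpolation=cv2.INTER_CUBIC))
a=cv2.imread('pics/scene0.png')[180:300,200:360]
cv2.imwrite('pics/scene0z.png',cv2.resize(a,None,fx=5,fy=5,interpolation=cv2.INTER_CUBIC))
```

```text
(no output)
```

View pics/top0z.png

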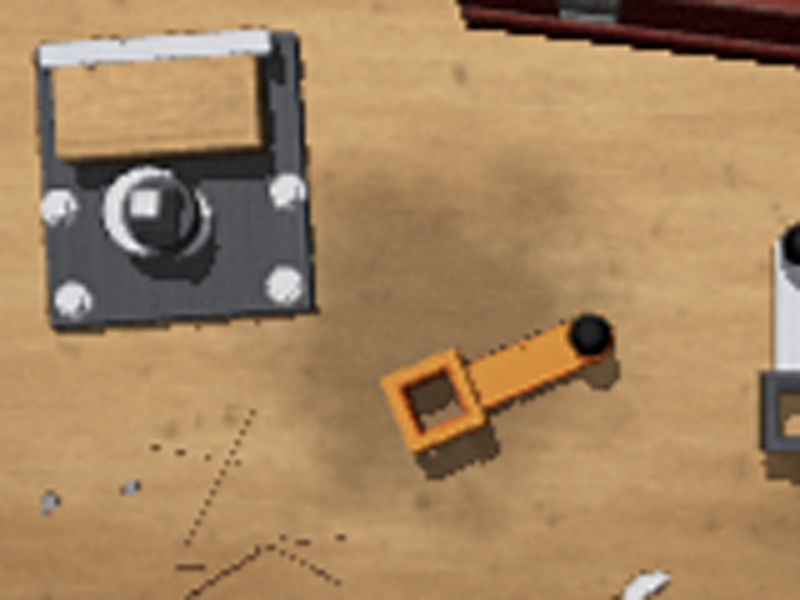

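View pics/scene0z.png

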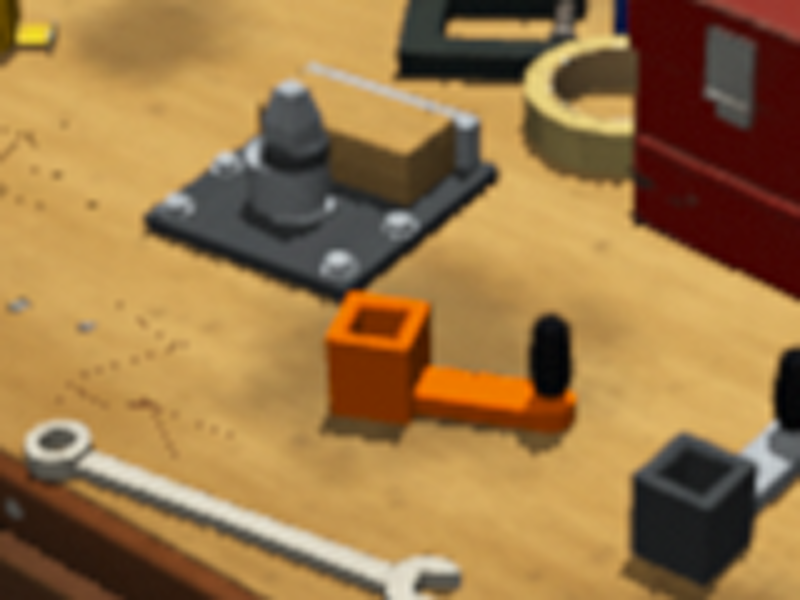

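The job crank (dark grey square hub, arm towards +x) is at top-view (341,261), about (0.471, -0.022). The clamp shaft is at (210,224), about (0.545, 0.271). The orange look-alike is at (265,260) and the round crank at (425,253). I'll go over the clamp first and look with the wrist camera.

>>> move_arm(steps=[1, 3, -3, 0, 0, 0, 0, 1, 3, -3, 0, 0, 0, 0, 1, 3, -3, 0, 0, 0, 0, 1, 3, -3, 0, 0, 0, 0, 1, 3, -3, 0, 0, 0, 0, 1, 3, -3, 0, 0, 0, 0, 1, 3, -3, 0, 0, 0, 0, 1, 3, -3, 0, 0, 0, 0])

```text
t: 1.2
eef_pos: [0.4021, 0.4142, 0.2566]
tool_rot: [0.0, 0.12, 0.993, 0.0]
contact_force: [0.5, 0.4, -0.0]
gripper_width: 1.0
```

>>> move_arm(steps=[1, 3, -3, 0, 0, 0, 2, 1, 3, -3, 0, 0, 0, 2, 1, 3, -3, 0, 0, 0, 2, 1, 3, -3, 0, 0, 0, 2, 1, 0, 0, 0, 0, 0, 2, 1, 0, 0, 0, 0, 0, 2, 1, 0, 0, 0, 0, 0, 2, 1, 0, 0, 0, 0, 0, 0])

```text
t: 2.0
eef_pos: [0.5211, 0.2955, 0.2564]
tool_rot: [0.0, -0.002, 1.0, 0.0]
contact_force: [0.6, 0.3, 0.4]
gripper_width: 0.999
```

```bash
cat >> h.py <<'E'
from scipy.spatial.transform import Rotation as Ro
def Rt(o):
    w,x,y,z=o['tool_rot']; return Ro.from_quat([x,y,z,w]).as_matrix()
def wT(o,c):
    T=np.eye(4); T[:3,:3]=Rt(o); T[:3,3]=o['eef_pos']; return T@c['T_tool_cam']
def st():
    o=status.get_obs(); R=Rt(o)
    print('t',round(o['t'],2),'p',o['eef_pos'].round(4),'yaw_y',np.degrees(np.arctan2(R[1,1],R[0,1])).round(2),'tilt',R[:,2].round(4),'F',np.round(o['contact_force'],1),'M',np.round(o['torque'],2),'w',round(o['gripper_width'],3),'q',np.round(o['q'],2))
    return o
E
python3 - <<'E'
from h import *
st(); o,c=snap('wrist','w1.png'); T=wT(o,c); print(c['T_tool_cam'].round(3).tolist(),c['mtx'].round(0).tolist())
for q,z in (('square_crank_hub',.02),('square_shaft',.048)):
    for d in models.place_of('wrist',q): print(q,round(d['score'],2),np.round(d['position']),ray(c,d['position'],z,T).round(4))
E
```

```text
t 2.0 p [0.5211 0.2955 0.2564] yaw_y 90.21 tilt [ 0.e+00  2.e-04 -1.e+00] F [0.6 0.3 0.4] M [ 0.04 -0.06 -0.  ] w 0.999 q [-0.73  0.35  0.14  1.75 -0.06  1.04  1.01]
[[0.002, -0.953, -0.303, 0.078], [1.0, 0.001, 0.001, -0.001], [-0.0, -0.303, 0.953, -0.118], [0.0, 0.0, 0.0, 1.0]] [[416.0, 0.0, 328.0], [0.0, 416.0, 241.0], [0.0, 0.0, 1.0]]
square_crank_hub 0.59 [138. 146.] [0.467  0.1429 0.02  ]
square_shaft 0.83 [241. 291.] [0.5473 0.264  0.048 ]
```

View pics/w1.png

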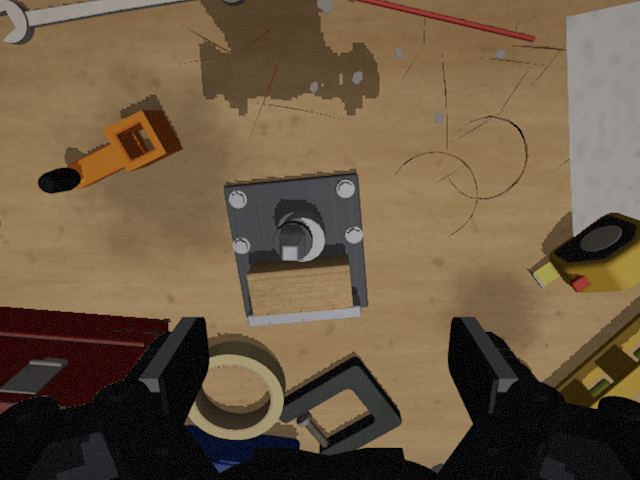

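The wrist image shows the clamp plate in the middle, with the shaft top near (291,252). I'll get closer to measure its axis and yaw.

>>> move_arm(steps=[1, 1, -1.5, -3, 0, 0, 0, 1, 1, -1.5, -3, 0, 0, 0, 1, 0.5, 0, 0, 0, 0, 0, 1, 0, 0, 0, 0, 0, 0])

```text
t: 2.55
eef_pos: [0.5465, 0.2657, 0.1966]
tool_rot: [-0.0, -0.001, 1.0, -0.0]
contact_force: [0.5, 0.4, -0.0]
gripper_width: 0.999
```

Run:
```python
from h import *
st(); o,c=snap('wrist','w2.png'); T=wT(o,c)
for d in models.place_of('wrist','square_shaft'): print(round(d['score'],2),np.round(d['position'],1),ray(c,d['position'],.048,T).round(4))
d=models.silhouettes('wrist','cam')
for e in d: print(e['score'],e['box'])
a=cv2.imread('pics/w2.png')
cx,cy=proj(c,[.5465,.267,.06],T).astype(int); print(cx,cy)
a=a[cy-60:cy+60,cx-80:cx+80]; cv2.imwrite('pics/w2z.png',cv2.resize(a,None,fx=5,fy=5,interpolation=cv2.INTER_CUBIC))
```

```text
t 2.55 p [0.5465 0.2657 0.1966] yaw_y 90.12 tilt [-2.e-04 -1.e-04 -1.e+00] F [ 0.5  0.4 -0. ] M [0.02 0.   0.04] w 0.999 q [-0.67  0.43  0.15  1.79 -0.08  0.93  1.09]
0.71 [232.8 328.6] [0.5479 0.2651 0.048 ]
0.61 [337.4, 227.2, 59.7, 63.5]
331 236
```

View pics/w2z.png

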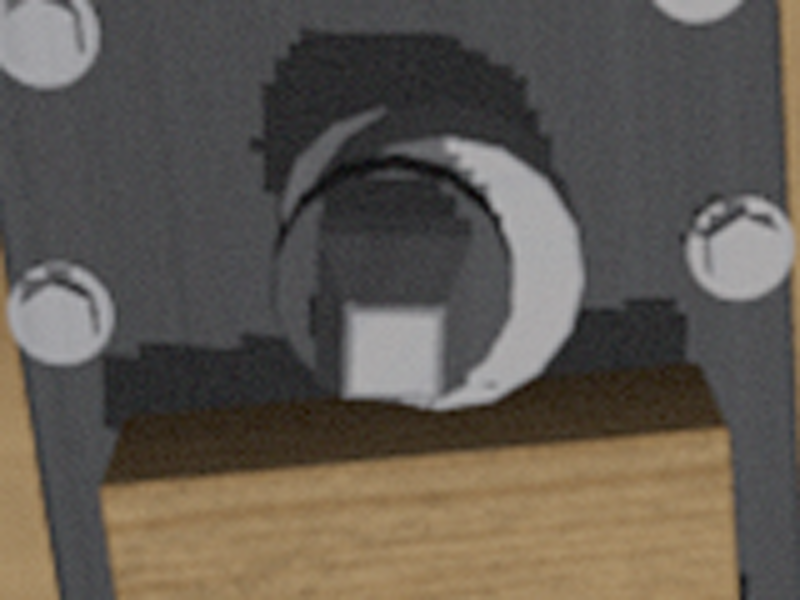

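Run:
```python
from h import *
o=status.get_obs(); c=cams.read_camera('wrist'); T=wT(o,c)
g=cv2.cvtColor(c['pixels'],cv2.COLOR_RGB2GRAY); print(g[234:260,315:345])
```

```text
[[ 49  61  64  55  62  58  61  57  59  64  61  65  63  63  62  61  63  68
   64  62  66  63  75  78  75  74  80  81  85  80]
 [ 45  67  86  77  62  67  63  70  67  63  65  68  70  64  69  67  70  67
   68  63  67  71  76  76  78  76  77  80  82  83]
 [ 50  79 110 103  91  94  91  95 100  97 100  96  99  98  96  99 101  96
   99  99  98  92  77  76  74  76  80  80  81  85]
 [ 53  84 112 123 131 136 131 125 128 132 131 129 133 132 134 132 126 125
  123 121 121 103  75  75  79  78  81  81  85  83]
 [ 51  81 118 143 158 159 158 157 158 157 157 159 156 158 160 156 153 149
  151 142 123 104  71  79  77  80  81  82  81  79]
 [ 48  84 126 150 164 162 167 169 168 171 171 170 169 171 171 171 169 170
  172 158 123 102  73  77  80  78  78  88  80  85]
 [ 56  77 120 148 164 162 169 169 168 170 168 168 167 169 169 167 169 165
  171 157 124 107  77  78  79  77  79  79  82  84]
 [ 52  86 122 150 167 169 167 169 167 167 170 168 167 169 166 168 167 167
  166 157 123  99  70  79  80  82  80  81  84  84]
 [ 56  89 123 152 167 166 170 168 169 166 167 168 170 169 168 165 167 169
  168 157 118  91  76  79 
[... 1450 characters left out ...]
122 133 147 144 147 153
  140 115 120 138 163 172 173 172 169 172 168 164]
 [ 35  24  35  35  33  33  30  39  33  42  58  70  78 100 124 129 141 151
  133 112 149 166 167 165 154 148 145 136 133 121]
 [ 28  42  43  36  32  43  44  34  30  41  32  35  34  30  42  53  81 104
   91 105 140 136 130 120  92  80  71  50  28  37]
 [ 45  42  40  40  42  38  37  36  40  35  41  46  43  45  38  38  37  41
   39  50  56  47  27  34  44  41  37  41  47  42]
 [ 34  40  40  47  41  46  42  43  37  45  39  43  38  45  40  40  46  43
   43  39  47  40  43  42  48  38  45  46  41  48]
 [ 40  41  44  46  42  43  46  46  46  48  49  41  43  49  46  45  44  46
   45  52  49  43  46  50  49  43  42  48  42  49]]
```

Run:
```python
from h import *
st(); o,c=snap('wrist','w3.png'); T=wT(o,c); st()
g=cv2.cvtColor(c['pixels'],cv2.COLOR_RGB2GRAY)
print(g[244,312:342])
for px in [(245.3,326.5),(245.3,330)]: print(ray(c,px,.076,T).round(4))
for d in models.place_of('wrist','square_shaft'): print(round(d['score'],2),np.round(d['position'],1),ray(c,d['position'],.048,T).round(4))
```

```text
t 2.75 p [0.5462 0.2672 0.1979] yaw_y 90.29 tilt [ 0.0019  0.0019 -1.    ] F [-0.4  0.7  0.7] M [-0.01 -0.02  0.02] w 1.0 q [-0.67  0.43  0.15  1.79 -0.08  0.93  1.09]
t 2.8 p [0.5461 0.2669 0.1977] yaw_y 90.27 tilt [ 0.0017  0.0017 -1.    ] F [-0.  -0.1 -0.1] M [-0.02  0.06 -0.03] w 1.001 q [-0.67  0.43  0.15  1.79 -0.08  0.93  1.09]
[ 55  51  53  51  81 117 150 171 169 169 168 170 168 164 166 168 167 166
 166 165 168 170 161 130 102  73  76  81  77  81]
[0.5479 0.2656 0.076 ]
[0.5478 0.2677 0.076 ]
0.91 [232.5 324. ] [0.5481 0.2638 0.048 ]
```

Shaft axis measured at about (0.548, 0.265) with its flats about 1° off the world axes. Next, the crank.

>>> move_arm(steps=[1, -1, -4, 0, 0, 0, 0, 1, -1, -4, 0, 0, 0, 0, 1, -1, -4, 0, 0, 0, 0, 1, -1, -4, 0, 0, 0, 0, 1, -1, -4, 0, 0, 0, 0, 1, -1, -4, 0, 0, 0, 0, 1, -1, -4, 0, 0, 0, 0, 1, -0.5, -0.8, 0, 0, 0, 0])

```text
t: 3.65
eef_pos: [0.4699, -0.0269, 0.197]
tool_rot: [0.0, 0.001, 1.0, -0.001]
contact_force: [1.1, -0.1, 0.5]
gripper_width: 0.999
```

>>> move_arm(steps=[1, 0, 0, -1, 0, 0, 0, 1, 0, 0, 0, 0, 0, 0, 1, 0, 0, 0, 0, 0, 0])

```text
t: 3.95
eef_pos: [0.4713, -0.0206, 0.186]
tool_rot: [-0.0, -0.003, 1.0, 0.0]
contact_force: [0.8, 0.1, 0.4]
gripper_width: 1.001
```

Run:
```python
from h import *
st(); o,c=snap('wrist','w4.png'); T=wT(o,c)
for d in models.place_of('wrist','square_crank_hub'): print(round(d['score'],2),np.round(d['position'],1),ray(c,d['position'],.02,T).round(4))
a=cv2.imread('pics/w4.png')
cx,cy=proj(c,[.49,-.022,.03],T).astype(int); print(cx,cy)
a=a[max(cy-90,0):cy+90,cx-120:cx+120]; cv2.imwrite('pics/w4z.png',cv2.resize(a,None,fx=3,fy=3,interpolation=cv2.INTER_CUBIC))
```

```text
t 3.95 p [ 0.4713 -0.0206  0.186 ] yaw_y 90.37 tilt [-5.e-04  4.e-04 -1.e+00] F [0.8 0.1 0.4] M [-0.01 -0.01 -0.  ] w 1.001 q [-0.3   0.23  0.25  2.11 -0.08  0.8   1.57]
0.7 [218.6 558.1] [0.466  0.1409 0.02  ]
0.69 [218.8 328.2] [ 0.4674 -0.0214  0.02  ]
327 253
```

View pics/w4z.png

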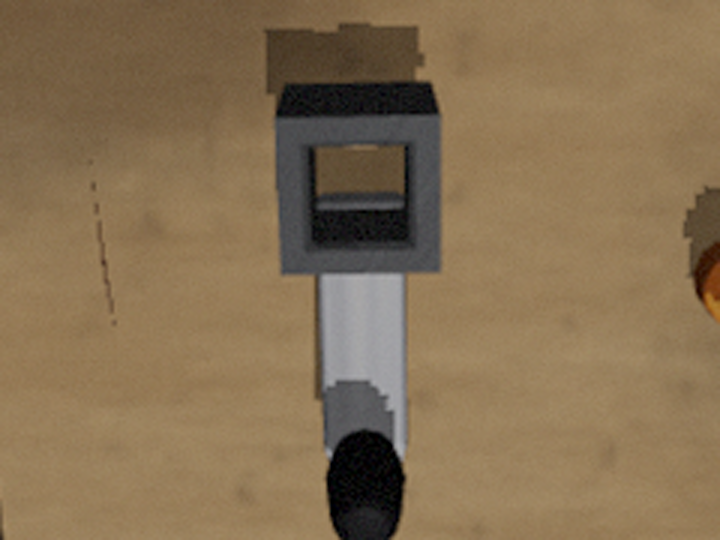

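Run:
```python
from h import *
o=st(); c=cams.read_camera('wrist'); T=wT(o,c); st()
im=c['pixels']; g=cv2.cvtColor(im,cv2.COLOR_RGB2GRAY)
m=((g>45)&(np.ptp(im.astype(int),axis=2)<18)&(g<140)).astype(np.uint8)
m[:200]=0; m[256:]=0; m[:,:290]=0; m[:,370:]=0
k=cv2.connectedComponentsWithStats(m); i=1+np.argmax(k[2][1:,4]); print(k[2][i])
ct,_=cv2.findContours((k[1]==i).astype(np.uint8),cv2.RETR_EXTERNAL,cv2.CHAIN_APPROX_NONE)
r=cv2.minAreaRect(max(ct,key=len)); print(r)
W=np.array([ray(c,(p[1],p[0]),.04,T) for p in cv2.boxPoints(r)]); print(W.round(4)); print(W.mean(0).round(4))
```

```text
t 4.05 p [ 0.4715 -0.021   0.1862] yaw_y 90.35 tilt [-0.e+00  2.e-04 -1.e+00] F [0.3 0.5 0.3] M [-0.07  0.01  0.01] w 0.998 q [-0.3   0.23  0.25  2.11 -0.08  0.8   1.57]
t 4.1 p [ 0.4714 -0.0213  0.1863] yaw_y 90.32 tilt [-0.e+00  1.e-04 -1.e+00] F [-0.   0.3 -0.7] M [ 0.    0.05 -0.06] w 1.002 q [-0.3   0.23  0.25  2.11 -0.08  0.8   1.57]
[ 299  201   55   55 1729]
((326.0, 228.0), (54.0, 54.0), 90.0)
[[ 0.4508 -0.0409  0.04  ]
 [ 0.4505 -0.0059  0.04  ]
 [ 0.4876 -0.0049  0.04  ]
 [ 0.4879 -0.0414  0.04  ]]
[ 0.4692 -0.0233  0.04  ]
```

Hub centre is about (0.469, -0.023), the top face measures 36 mm, and its yaw is about 0. Descend and grip the ±y faces.

>>> move_arm(steps=[1, -0.2, -0.15, -3, 0, 0, 0, 1, 0, 0, -3, 0, 0, 0, 1, 0, 0, -3, 0, 0, 0, 1, 0, 0, -3, 0, 0, 0, 1, 0, 0, -2, 0, 0, 0, 1, 0, 0, -1, 0, 0, 0, 1, 0, 0, 0, 0, 0, 0, 1, 0, 0, 0, 0, 0, 0], newtons=60)

```text
t: 4.9
eef_pos: [0.4696, -0.0238, 0.0369]
tool_rot: [0.0, -0.002, 1.0, 0.0]
contact_force: [1.2, -0.4, 0.0]
gripper_width: 0.999
```

>>> move_arm(steps=[-1, 0, 0, 0, 0, 0, 0, -1, 0, 0, 0, 0, 0, 0, -1, 0, 0, 0, 0, 0, 0, -1, 0, 0, 0, 0, 0, 0, -1, 0, 0, 0, 0, 0, 0, -1, 0, 0, 0, 0, 0, 0], newtons=60)

```text
t: 5.5
eef_pos: [0.4694, -0.0236, 0.0372]
tool_rot: [0.001, -0.002, 1.0, 0.0]
contact_force: [-2.0, 0.7, 9.4]
gripper_width: 0.41
```

```bash
python3 -c "
from h import *
st(); snap('wrist','w5.png')"
```

```text
t 5.5 p [ 0.4694 -0.0236  0.0372] yaw_y 90.23 tilt [ 1.1e-03  6.0e-04 -1.0e+00] F [-2.   0.7  9.4] M [0.2  0.42 0.06] w 0.41 q [-0.22  0.5   0.17  2.2  -0.19  0.45  1.67]
```

View pics/w5.png

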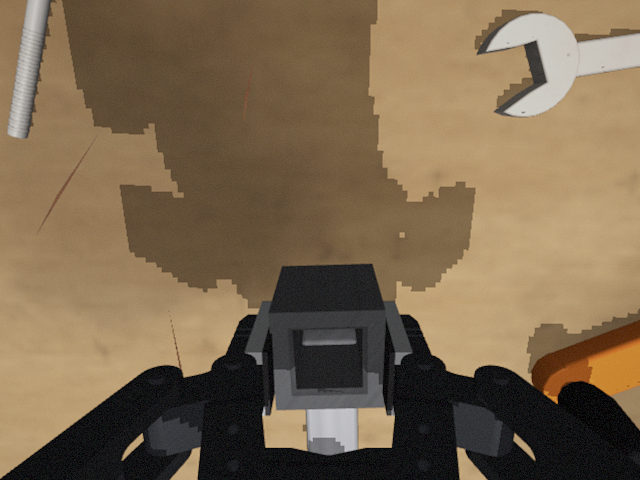

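Gripped: 35 mm opening, hub square between the pads at (328,360). Lift and carry to the clamp.

>>> move_arm(steps=[-1, 0, 0, 2, 0, 0, 0, -1, 0, 0, 4, 0, 0, 0, -1, 0, 0, 4, 0, 0, 0, -1, 0, 1, 3, 0, 0, 0, -1, 1, 3, 0, 0, 0, 0, -1, 1, 3, 0, 0, 0, 0, -1, 1, 4, 0, 0, 0, -1, -1, 1, 4, 0, 0, 0, -0.5], newtons=80)

```text
t: 6.35
eef_pos: [0.5087, 0.127, 0.1662]
tool_rot: [-0.0, 0.012, 1.0, -0.0]
contact_force: [0.0, -0.5, -3.1]
gripper_width: 0.408
```

>>> move_arm(steps=[-1, 1, 4, 0, 0, 0, 0, -1, 1, 4, 0, 0, 0, 0, -1, 1, 3, 0, 0, 0, 0, -1, 0.5, 2, 0, 0, 0, 0, -1, 0.3, 0.8, 0, 0, 0, 0, -1, 0, 0, 0, 0, 0, 0, -1, 0, 0, 0, 0, 0, 0, -1, 0, 0, 0, 0, 0, 0], newtons=80)

```text
t: 7.15
eef_pos: [0.5469, 0.2619, 0.1662]
tool_rot: [-0.0, 0.012, 1.0, -0.001]
contact_force: [0.1, -0.4, -2.8]
gripper_width: 0.409
```

```bash
python3 -c "
from h import *
st(); o,c=snap('wrist','w6.png'); st();T=wT(o,c);print(proj(c,[.548,.265,.076],T))"
```

```text
t 7.15 p [0.5469 0.2619 0.1662] yaw_y 88.57 tilt [-5.0e-04 -1.1e-03 -1.0e+00] F [ 0.1 -0.4 -2.8] M [-0.01  0.01 -0.03] w 0.409 q [-0.68  0.47  0.18  1.82 -0.1   0.87  1.09]
t 7.2 p [0.5469 0.2622 0.1663] yaw_y 88.58 tilt [-3.e-04 -8.e-04 -1.e+00] F [ 0.  -0.1 -2.8] M [-0.01  0.05  0.02] w 0.404 q [-0.68  0.47  0.18  1.82 -0.1   0.87  1.09]
[335.750579   263.21847787]
```

View pics/w6.png

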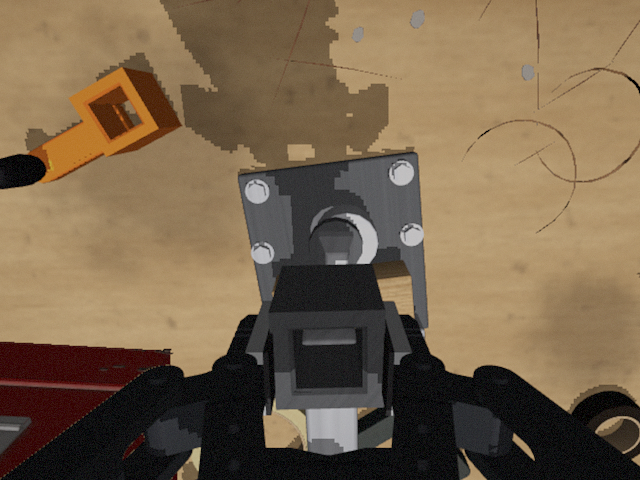

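>>> move_arm(steps=[-1, 0.1, 0.4, -4, 0, 0, 0, -1, 0, 0, -2, 0, 0, 0, -1, 0, 0, 0, 0, 0, 0, -1, 0, 0, 0, 0, 0, 0])

```text
t: 7.6
eef_pos: [0.548, 0.2671, 0.1066]
tool_rot: [-0.0, 0.012, 1.0, -0.0]
contact_force: [0.5, 0.4, -2.3]
gripper_width: 0.41
```

```bash
python3 -c "
from h import *
st(); o,c=snap('wrist','w7.png'); st();T=wT(o,c);print(proj(c,[.548,.267,.076],T))
a=cv2.imread('pics/w7.png')[200:400,220:460];cv2.imwrite('pics/w7z.png',cv2.resize(a,None,fx=3,fy=3))
o,c=snap('scene','s7.png')
a=cv2.imread('pics/s7.png')[120:270,180:360];cv2.imwrite('pics/s7z.png',cv2.resize(a,None,fx=4,fy=4))
"
```

```text
t 7.6 p [0.548  0.2671 0.1066] yaw_y 88.64 tilt [-6.e-04 -6.e-04 -1.e+00] F [ 0.5  0.4 -2.3] M [ 0.01 -0.04 -0.01] w 0.41 q [-0.68  0.55  0.16  1.84 -0.12  0.76  1.1 ]
t 7.65 p [0.5483 0.2675 0.1072] yaw_y 88.65 tilt [ 3.e-04  1.e-04 -1.e+00] F [ 0.3 -0.4 -1.5] M [-0.01  0.05  0.05] w 0.407 q [-0.68  0.55  0.16  1.84 -0.12  0.76  1.1 ]
[330.14321121 313.66136091]
```

View pics/w7z.png

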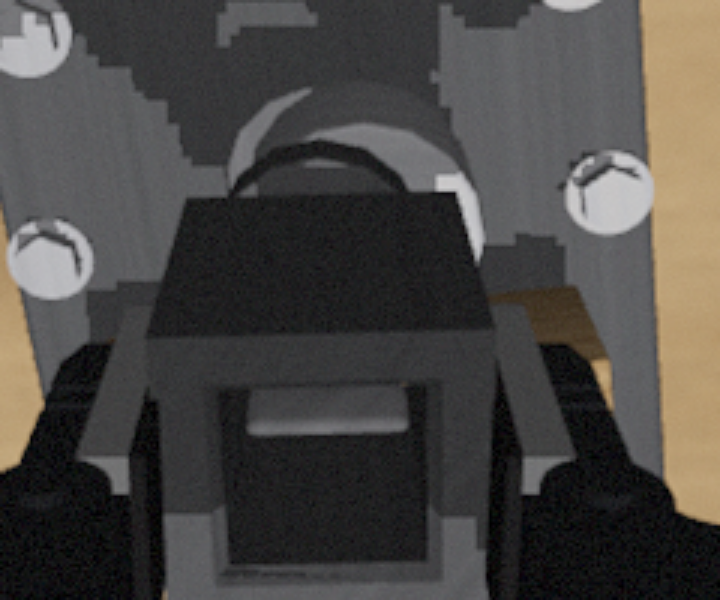

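View pics/s7z.png

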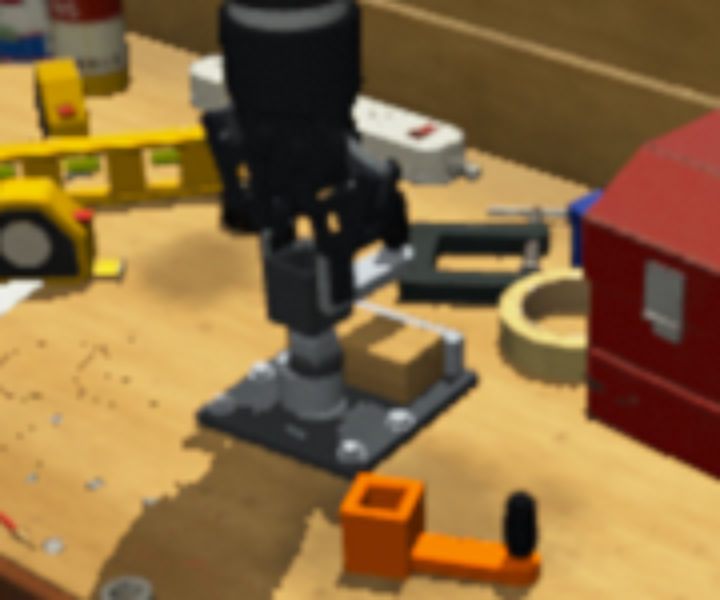

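Hub centreline and collar ring line up (zoom column ~320). Lower gently.

>>> move_arm(steps=[-1, 0, 0, -0.5, 0, 0, 0, -1, 0, 0, -0.5, 0, 0, 0, -1, 0, 0, -0.3, 0, 0, 0, -1, 0, 0, -0.3, 0, 0, 0, -1, 0, 0, -0.2, 0, 0, 0, -1, 0, 0, 0, 0, 0, 0])

```text
t: 8.3
eef_pos: [0.5491, 0.2671, 0.0882]
tool_rot: [0.001, 0.012, 1.0, -0.0]
contact_force: [5.1, -3.7, -2.2]
gripper_width: 0.403
```

```bash
python3 -c "
from h import *
st()"
```

```text
t 8.3 p [0.5491 0.2671 0.0882] yaw_y 88.64 tilt [ 1.7e-03 -6.0e-04 -1.0e+00] F [ 5.1 -3.7 -2.2] M [-0.86 -1.05 -0.09] w 0.403 q [-0.67  0.58  0.15  1.85 -0.12  0.72  1.1 ]
```

>>> move_arm(steps=[-1, 0.05, -0.05, -0.2, 0, 0, 0, -1, 0, 0, -0.15, 0, 0, 0, -1, 0, 0, -0.1, 0, 0, 0, -1, 0, 0, 0, 0, 0, 0])

```text
t: 8.7
eef_pos: [0.5493, 0.2671, 0.0853]
tool_rot: [0.001, 0.012, 1.0, 0.0]
contact_force: [0.3, -5.6, 12.1]
gripper_width: 0.411
```

```bash
python3 -c "
from h import *
st(); o,c=snap('scene','s8.png')
a=cv2.imread('pics/s8.png')[130:250,190:340];cv2.imwrite('pics/s8z.png',cv2.resize(a,None,fx=5,fy=5))
"
```

```text
t 8.7 p [0.5493 0.2671 0.0853] yaw_y 88.66 tilt [ 1.1e-03  2.0e-04 -1.0e+00] F [ 0.3 -5.6 12.1] M [-1.19  0.01 -0.02] w 0.411 q [-0.67  0.58  0.15  1.85 -0.13  0.72  1.1 ]
```

View pics/s8z.png

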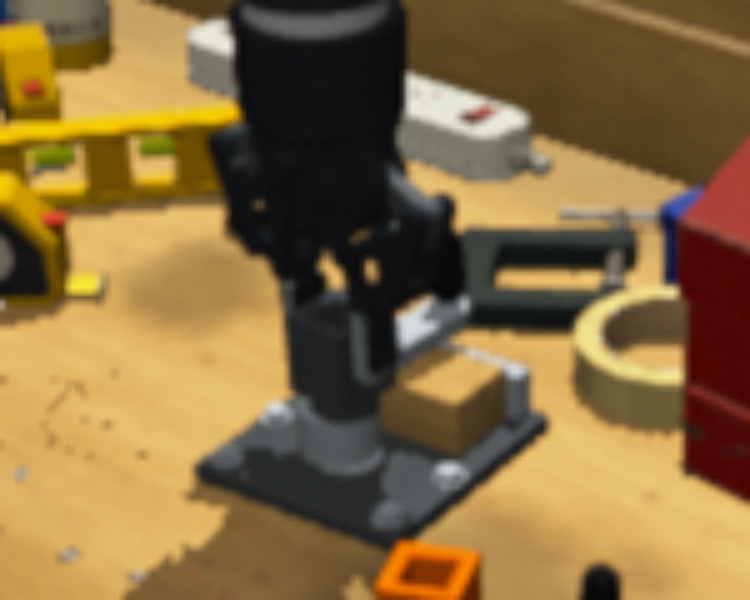

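Seated: TCP z is 0.0853 (expected 0.085) with 12 N upward reaction and the hub on the collar. Turn clockwise, watching the moment.

>>> move_arm(steps=[-1, 0, -0.05, 0, 0, 0, 0, -1, 0, 0, 0, 0, 0, -5, -1, 0, 0, 0, 0, 0, -6, -1, 0, 0, 0, 0, 0, -6, -1, 0, 0, 0, 0, 0, -6, -1, 0, 0, 0, 0, 0, 0], newtons=110)

```text
t: 9.35
eef_pos: [0.5495, 0.2667, 0.0854]
tool_rot: [0.001, 0.212, 0.977, 0.0]
contact_force: [1.1, -6.0, 13.1]
gripper_width: 0.401
```

```bash
python3 -c "
from h import *
st()"
```

```text
t 9.35 p [0.5495 0.2667 0.0854] yaw_y 65.5 tilt [ 1.9e-03  2.0e-04 -1.0e+00] F [ 1.1 -6.  13.1] M [-1.21 -0.09 -0.11] w 0.401 q [-0.75  0.59  0.26  1.86 -0.22  0.72  0.78]
```

>>> move_arm(steps=[-1, 0, -0.05, 0, 0, 0, -6, -1, 0, 0, 0, 0, 0, -6, -1, 0, 0, 0, 0, 0, -6, -1, 0, 0, 0, 0, 0, -5, -1, 0, 0, 0, 0, 0, 0])

```text
t: 9.85
eef_pos: [0.5495, 0.2661, 0.0854]
tool_rot: [0.001, 0.403, 0.915, 0.0]
contact_force: [-0.3, -5.4, 12.9]
gripper_width: 0.401
```

```bash
python3 -c "
from h import *
st(); snap('wrist','w9.png')
o,c=snap('scene','s9.png')
a=cv2.imread('pics/s9.png')[130:250,190:340];cv2.imwrite('pics/s9z.png',cv2.resize(a,None,fx=5,fy=5))
st()"
```

```text
t 9.85 p [0.5495 0.2661 0.0854] yaw_y 42.52 tilt [ 1.8e-03  2.0e-04 -1.0e+00] F [-0.3 -5.4 12.9] M [-1.27  0.03 -0.02] w 0.401 q [-0.82  0.6   0.36  1.86 -0.31  0.73  0.46]
t 9.95 p [0.5495 0.2661 0.0854] yaw_y 42.65 tilt [ 1.8e-03  5.0e-04 -1.0e+00] F [-0.2 -6.1 13.2] M [-1.25  0.05 -0.07] w 0.399 q [-0.82  0.6   0.36  1.86 -0.31  0.73  0.46]
```

View pics/s9z.png

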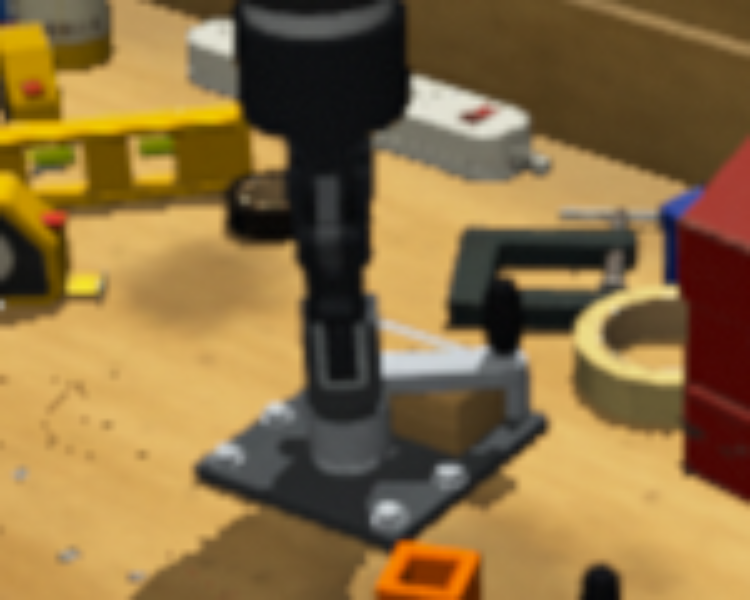

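View pics/w9.png

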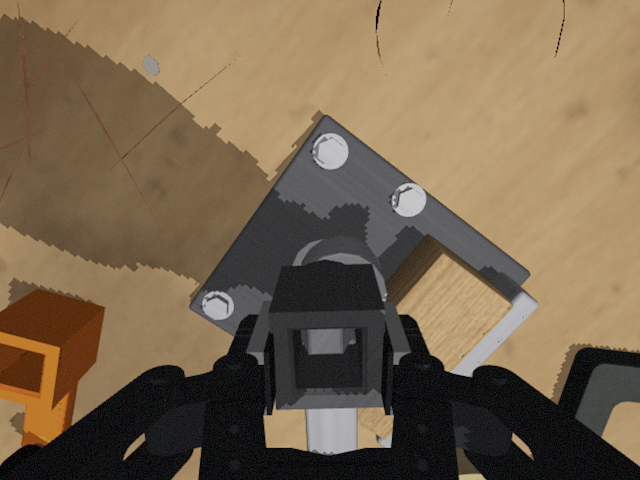

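The crank turns with the tool (46° so far). Continue towards the stop.

>>> move_arm(steps=[-1, 0, -0.05, 0, 0, 0, -5, -1, 0, 0, 0, 0, 0, -5, -1, 0, 0, 0, 0, 0, -4])

```text
t: 10.25
eef_pos: [0.5495, 0.2657, 0.0854]
tool_rot: [0.001, 0.511, 0.859, 0.001]
contact_force: [-0.3, -5.9, 13.2]
gripper_width: 0.402
```

```bash
python3 -c "
from h import *
st()"
```

```text
t 10.25 p [0.5495 0.2657 0.0854] yaw_y 28.5 tilt [ 1.6e-03  7.0e-04 -1.0e+00] F [-0.3 -5.9 13.2] M [-1.24  0.11  0.14] w 0.402 q [-0.87  0.61  0.43  1.87 -0.37  0.74  0.26]
```

>>> move_arm(steps=[-1, 0, 0, 0, 0, 0, -3, -1, 0, 0, 0, 0, 0, -2])

```text
t: 10.45
eef_pos: [0.5494, 0.2656, 0.0854]
tool_rot: [0.001, 0.548, 0.837, 0.001]
contact_force: [0.3, -5.1, 13.4]
gripper_width: 0.407
```

```bash
python3 -c "
from h import *
st()"
```

```text
t 10.45 p [0.5494 0.2656 0.0854] yaw_y 23.57 tilt [ 1.5e-03  5.0e-04 -1.0e+00] F [ 0.3 -5.1 13.4] M [-1.29  0.08  0.12] w 0.407 q [-0.88  0.62  0.45  1.87 -0.39  0.74  0.19]
```

>>> move_arm(steps=[-1, 0, 0, 0, 0, 0, -3, -1, 0, 0, 0, 0, 0, -3])

```text
t: 10.65
eef_pos: [0.5493, 0.2654, 0.0854]
tool_rot: [0.0, 0.591, 0.807, 0.001]
contact_force: [-0.8, -5.9, 14.3]
gripper_width: 0.401
```

```bash
python3 -c "
from h import *
st()"
```

```text
t 10.65 p [0.5493 0.2654 0.0854] yaw_y 17.56 tilt [ 1.3e-03  5.0e-04 -1.0e+00] F [-0.8 -5.9 14.3] M [-1.34  0.23  0.15] w 0.401 q [-0.9   0.62  0.48  1.87 -0.41  0.74  0.11]
```

>>> move_arm(steps=[-1, 0, 0, 0, 0, 0, -3, -1, 0, 0, 0, 0, 0, -2])

```text
t: 10.85
eef_pos: [0.5493, 0.2653, 0.0854]
tool_rot: [0.0, 0.625, 0.78, 0.0]
contact_force: [-1.4, -7.7, 14.9]
gripper_width: 0.401
```

```bash
python3 -c "
from h import *
st()"
```

```text
t 10.85 p [0.5493 0.2653 0.0854] yaw_y 12.58 tilt [ 1.2e-03  2.0e-04 -1.0e+00] F [-1.4 -7.7 14.9] M [-1.49  0.34  0.24] w 0.401 q [-0.92  0.63  0.5   1.87 -0.43  0.75  0.04]
```

>>> move_arm(steps=[-1, 0, -0.05, 0, 0, 0, -3, -1, 0, 0, 0, 0, 0, -2, -1, 0, 0, 0, 0, 0, 0])

```text
t: 11.15
eef_pos: [0.5487, 0.265, 0.0854]
tool_rot: [0.0, 0.657, 0.754, -0.0]
contact_force: [-2.6, -7.2, 16.5]
gripper_width: 0.404
```

```bash
python3 -c "
from h import *
st()"
```

```text
t 11.15 p [0.5487 0.265  0.0854] yaw_y 7.81 tilt [ 2.e-04 -4.e-04 -1.e+00] F [-2.6 -7.2 16.5] M [-1.42  0.62  0.98] w 0.404 q [-0.93  0.64  0.52  1.87 -0.45  0.75 -0.02]
```

>>> move_arm(steps=[-1, 0, 0, 0, 0, 0, -3, -1, 0, 0, 0, 0, 0, 0])

```text
t: 11.35
eef_pos: [0.5484, 0.265, 0.0853]
tool_rot: [0.0, 0.676, 0.737, -0.0]
contact_force: [-3.7, -6.8, 17.2]
gripper_width: 0.402
```

```bash
python3 -c "
from h import *
st()"
```

```text
t 11.35 p [0.5484 0.265  0.0853] yaw_y 4.91 tilt [-3.e-04 -9.e-04 -1.e+00] F [-3.7 -6.8 17.2] M [-1.56  0.76  1.55] w 0.402 q [-0.94  0.64  0.54  1.87 -0.46  0.75 -0.06]
```

>>> move_arm(steps=[-1, 0, 0, 0, 0, 0, -3, -1, 0, 0, 0, 0, 0, 0])

```text
t: 11.55
eef_pos: [0.5484, 0.265, 0.0853]
tool_rot: [0.0, 0.694, 0.72, -0.001]
contact_force: [-3.5, -8.1, 18.8]
gripper_width: 0.402
```

```bash
python3 -c "
from h import *
st(); snap('wrist','w10.png')
o,c=snap('scene','s10.png')
a=cv2.imread('pics/s10.png')[130:250,190:340];cv2.imwrite('pics/s10z.png',cv2.resize(a,None,fx=5,fy=5))
st()"
```

```text
t 11.55 p [0.5484 0.265  0.0853] yaw_y 2.07 tilt [-3.0e-04 -1.6e-03 -1.0e+00] F [-3.5 -8.1 18.8] M [-1.65  0.79  2.38] w 0.402 q [-0.95  0.64  0.55  1.87 -0.47  0.76 -0.1 ]
t 11.65 p [0.5484 0.265  0.0854] yaw_y 2.1 tilt [-3.0e-04 -1.4e-03 -1.0e+00] F [-3.7 -8.1 18.3] M [-1.61  0.72  2.45] w 0.403 q [-0.95  0.64  0.55  1.87 -0.47  0.76 -0.1 ]
```

View pics/w10.png

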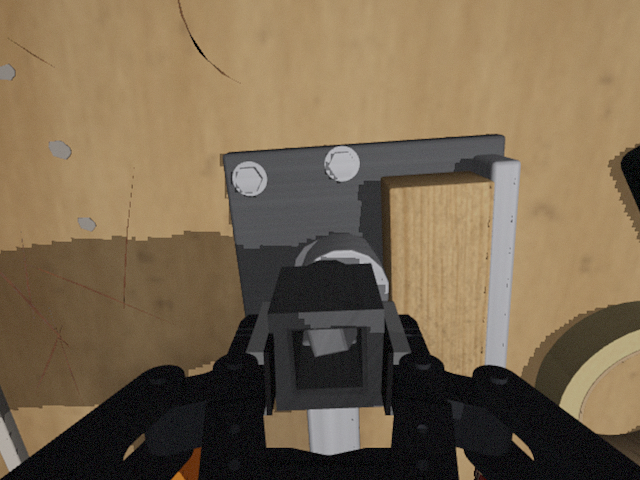

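View pics/s10z.png

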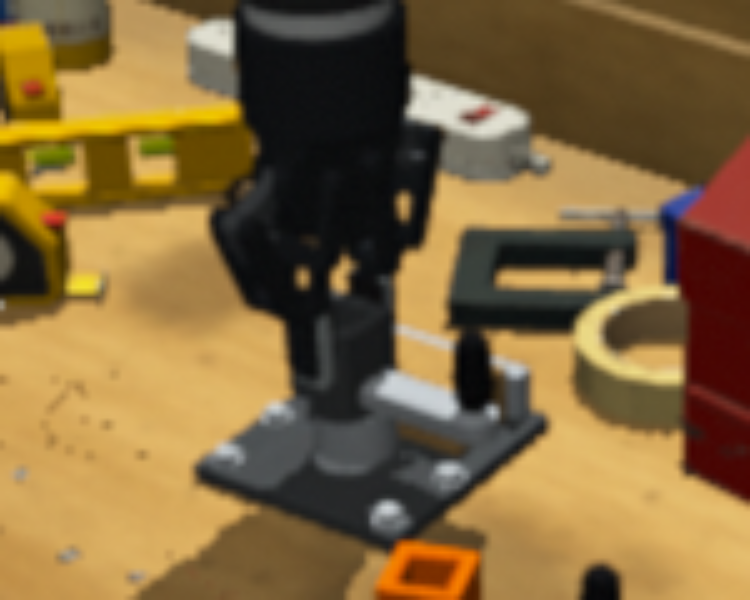

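At the stop: moment rose 0.12 → 2.4 N m and the shaft lags the hub in the socket. Relax the torque within the play.

>>> move_arm(steps=[-1, 0, 0, 0.1, 0, 0, 4, -1, 0, 0, 0, 0, 0, 2, -1, 0, 0, 0, 0, 0, 0])

```text
t: 11.95
eef_pos: [0.5483, 0.265, 0.0854]
tool_rot: [-0.0, 0.657, 0.754, -0.0]
contact_force: [-1.6, -5.7, 9.0]
gripper_width: 0.407
```

```bash
python3 -c "
from h import *
st()"
```

```text
t 11.95 p [0.5483 0.265  0.0854] yaw_y 7.79 tilt [-5.e-04 -2.e-04 -1.e+00] F [-1.6 -5.7  9. ] M [-1.21  0.09  0.39] w 0.407 q [-0.93  0.63  0.52  1.87 -0.45  0.75 -0.02]
```

>>> move_arm(steps=[-1, 0, -0.03, 0.1, 0, 0, 1.5, -1, 0, 0, 0.2, 0, 0, 0, -1, 0, 0, 0.3, 0, 0, 0, -1, 0, 0, 0, 0, 0, 0])

```text
t: 12.35
eef_pos: [0.5478, 0.2649, 0.0882]
tool_rot: [0.001, 0.647, 0.762, -0.001]
contact_force: [7.7, -2.2, -19.8]
gripper_width: 0.4
```

```bash
python3 -c "
from h import *
st()"
```

```text
t 12.35 p [0.5478 0.2649 0.0882] yaw_y 9.31 tilt [-5.0e-04 -2.5e-03 -1.0e+00] F [  7.7  -2.2 -19.8] M [-0.47 -1.74  0.3 ] w 0.4 q [-0.93  0.63  0.52  1.87 -0.44  0.76 -0.01]
```

>>> move_arm(steps=[-1, 0.1, 0, 0.2, 0, 0, 0.5, -1, 0, 0, 0.3, 0, 0, 0, -1, 0, 0, 0.4, 0, 0, 0, -1, 0, 0, 0, 0, 0, 0])

```text
t: 12.75
eef_pos: [0.5488, 0.2661, 0.1]
tool_rot: [-0.001, 0.644, 0.765, -0.0]
contact_force: [-0.2, -2.8, -3.0]
gripper_width: 0.401
```

```bash
python3 -c "
from h import *
st()"
```

```text
t 12.75 p [0.5488 0.2661 0.1   ] yaw_y 9.74 tilt [-1.2e-03  9.0e-04 -1.0e+00] F [-0.2 -2.8 -3. ] M [-0.29  0.09  0.02] w 0.401 q [-0.94  0.61  0.53  1.87 -0.43  0.78 -0.01]
```

Free of the shaft. Lift and carry back to its original place, turning the arm back to +x.

>>> move_arm(steps=[-1, 0, 0, 3, 0, 0, 0, -1, 0, 0, 3, 0, 0, 0, -1, 0, -1, 1, 0, 0, 0, -1, -1, -4, 0, 0, 0, 8, -1, -1, -4, 0, 0, 0, 8, -1, -1, -4, 0, 0, 0, 8, -1, -1, -4, 0, 0, 0, 8, -1, -1, -4, 0, 0, 0, 8])

```text
t: 13.55
eef_pos: [0.4981, 0.0536, 0.1695]
tool_rot: [-0.0, 0.342, 0.94, 0.0]
contact_force: [1.7, -0.3, -2.9]
gripper_width: 0.399
```

>>> move_arm(steps=[-1, -1, -4, 0, 0, 0, 8, -1, -1, -3, 0, 0, 0, 8, -1, -1, -1, 0, 0, 0, 8, -1, 0, 0, -1, 0, 0, 8, -1, 0, 0, -3, 0, 0, 8, -1, 0, 0, -3, 0, 0, 0, -1, 0, 0, 0, 0, 0, 0])

```text
t: 14.25
eef_pos: [0.4661, -0.025, 0.0969]
tool_rot: [-0.004, 0.003, 1.0, -0.0]
contact_force: [-0.6, -0.4, -3.3]
gripper_width: 0.404
```

```bash
python3 -c "
from h import *
st(); snap('wrist','w11.png')
o,c=snap('scene','s11.png')
a=cv2.imread('pics/s11.png')[130:350,190:470];cv2.imwrite('pics/s11z.png',cv2.resize(a,None,fx=2.7,fy=2.7))
o,c=snap('top','t11.png')
st()"
```

```text
t 14.25 p [ 0.4661 -0.025   0.0969] yaw_y 89.68 tilt [-7.3e-03 -3.0e-04 -1.0e+00] F [-0.6 -0.4 -3.3] M [-0.02  0.1   0.01] w 0.404 q [-0.34  0.39  0.31  2.19 -0.21  0.6   1.69]
t 14.4 p [ 0.4697 -0.025   0.1006] yaw_y 89.66 tilt [ 6.e-04  1.e-04 -1.e+00] F [-0.1 -0.5 -1.8] M [ 0.01 -0.05  0.02] w 0.399 q [-0.34  0.39  0.31  2.18 -0.21  0.6   1.69]
```

View pics/w11.png

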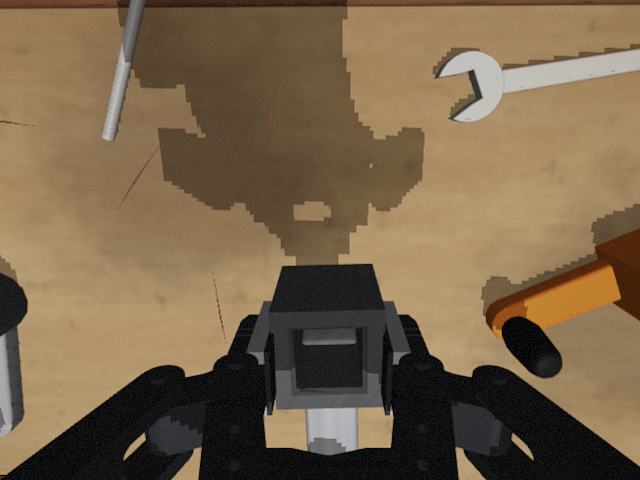

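View pics/s11z.png

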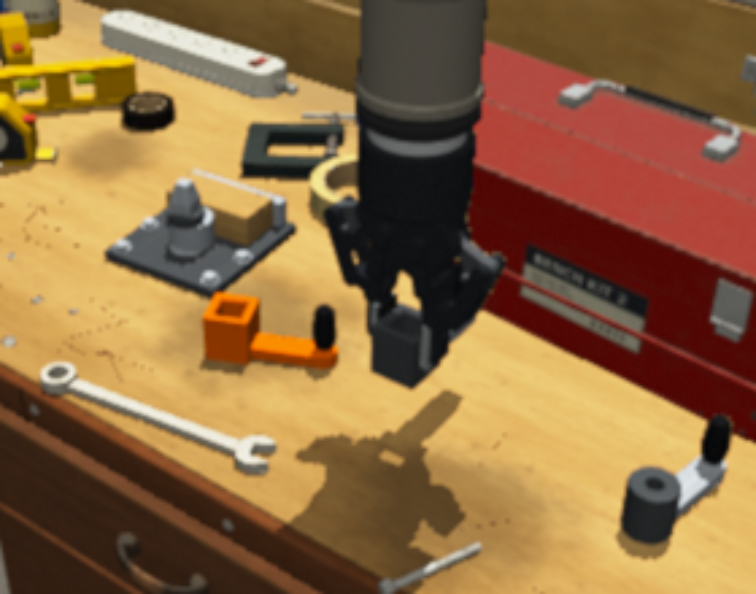

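The crank is held square and the bench below is clear. Lower it.

>>> move_arm(steps=[-1, 0, 0, -3, 0, 0, 0, -1, 0, 0, -2, 0, 0, 0, -1, 0, 0, -0.7, 0, 0, 0, -1, 0, 0, -0.4, 0, 0, 0, -1, 0, 0, -0.1, 0, 0, 0, -1, 0, 0, 0, 0, 0, 0])

```text
t: 15.0
eef_pos: [0.4702, -0.0247, 0.0387]
tool_rot: [0.001, 0.003, 1.0, 0.0]
contact_force: [-0.4, -0.1, -2.5]
gripper_width: 0.403
```

```bash
python3 -c "
from h import *
st()"
```

```text
t 15.0 p [ 0.4702 -0.0247  0.0387] yaw_y 89.7 tilt [ 1.6e-03  2.0e-04 -1.0e+00] F [-0.4 -0.1 -2.5] M [-0.03  0.04  0.  ] w 0.403 q [-0.28  0.51  0.25  2.2  -0.27  0.46  1.75]
```

>>> move_arm(steps=[-1, 0, 0, -0.1, 0, 0, 0, -1, 0, 0, -0.1, 0, 0, 0, -1, 0, 0, 0, 0, 0, 0])

```text
t: 15.3
eef_pos: [0.4702, -0.0247, 0.0374]
tool_rot: [0.001, 0.003, 1.0, 0.0]
contact_force: [-3.8, 0.1, 16.7]
gripper_width: 0.402
```

```bash
python3 -c "
from h import *
st()"
```

```text
t 15.3 p [ 0.4702 -0.0247  0.0374] yaw_y 89.69 tilt [ 1.5e-03  9.0e-04 -1.0e+00] F [-3.8  0.1 16.7] M [0.02 0.9  0.1 ] w 0.402 q [-0.28  0.51  0.24  2.2  -0.27  0.46  1.75]
```

On the bench (17 N upward at z 0.0374). Open the gripper and retreat upward.

>>> move_arm(steps=[-1, 0, 0, 0.1, 0, 0, 0, 0.2, 0, 0, 0, 0, 0, 0, 0.6, 0, 0, 0, 0, 0, 0, 1, 0, 0, 0, 0, 0, 0, 1, 0, 0, 0, 0, 0, 0, 1, 0, 0, 0, 0, 0, 0, 1, 0, 0, 0, 0, 0, 0, 1, 0, 0, 0, 0, 0, 0], newtons=30)

```text
t: 16.1
eef_pos: [0.4695, -0.0248, 0.0368]
tool_rot: [-0.0, 0.003, 1.0, 0.0]
contact_force: [0.4, 0.0, -0.1]
gripper_width: 0.995
```

>>> move_arm(steps=[1, 0, 0, 2, 0, 0, 0, 1, 0, 0, 4, 0, 0, 0, 1, 0, 0, 4, 0, 0, 0, 1, 0, 0, 4, 0, 0, 0, 1, 0, 0, 2, 0, 0, 0, 1, 0, 4, 0, 0, 0, 0, 1, 1, 4, 0, 0, 0, 0, 1, 1, 4, 0, 0, 0, 0])

```text
t: 16.9
eef_pos: [0.4895, 0.0965, 0.1973]
tool_rot: [0.0, 0.003, 1.0, 0.0]
contact_force: [0.4, -0.6, 0.3]
gripper_width: 0.996
```

>>> move_arm(steps=[1, 1, 4, 0, 0, 0, 0, 1, 1, 4, 0, 0, 0, 0, 1, 1, 4, 0, 0, 0, 0, 1, 1.5, 4, 0, 0, 0, 0, 1, 1, 1, 0, 0, 0, 0, 1, 0, 0, 0, 0, 0, 0, 1, 0, 0, 0, 0, 0, 0])

```text
t: 17.6
eef_pos: [0.5442, 0.2643, 0.1963]
tool_rot: [-0.0, 0.003, 1.0, -0.001]
contact_force: [-0.2, -0.4, 0.2]
gripper_width: 1.001
```

```bash
python3 -c "
from h import *
o=st(); o,c=snap('wrist','w12.png'); T=wT(o,c)
cx,cy=proj(c,[.548,.267,.06],T).astype(int); print(cx,cy)
a=cv2.imread('pics/w12.png')[cy-60:cy+60,cx-80:cx+80]; cv2.imwrite('pics/w12z.png',cv2.resize(a,None,fx=5,fy=5,interpolation=cv2.INTER_CUBIC))
for n in ('scene','top'):
  snap(n,n+'12.png')
  for q in ('square_crank_hub','round_crank_hub'):
    for d in models.place_of(n,q):
      c=cams.read_camera(n); print(n,q,round(d['score'],2),ray(c,d['position'],.02).round(3))
"
```

```text
t 17.6 p [0.5442 0.2643 0.1963] yaw_y 89.67 tilt [-9.0e-04 -1.1e-03 -1.0e+00] F [-0.2 -0.4  0.2] M [-0.05 -0.03 -0.03] w 1.001 q [-0.76  0.43  0.26  1.8  -0.14  0.93  1.13]
333 242
scene square_crank_hub 0.8 [ 0.473 -0.025  0.02 ]
scene square_crank_hub 0.68 [0.467 0.134 0.02 ]
scene round_crank_hub 0.57 [ 0.483 -0.211  0.02 ]
top square_crank_hub 0.96 [0.456 0.147 0.02 ]
top square_crank_hub 0.77 [ 0.467 -0.022  0.02 ]
top round_crank_hub 0.82 [ 0.498 -0.213  0.02 ]
```

View pics/w12z.png

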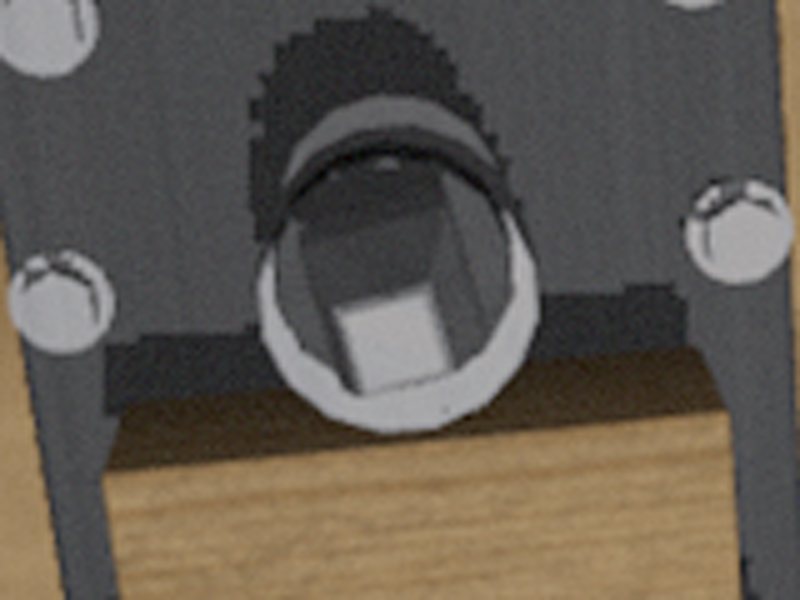

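View pics/scene12.png

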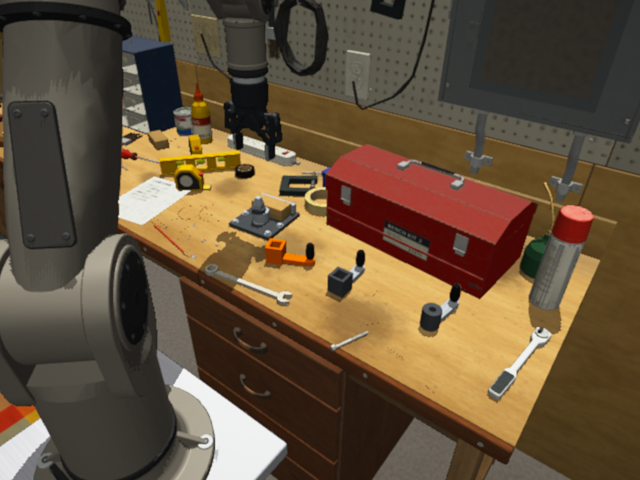

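```bash
python3 -c "
from h import *
st(); print(order.hand_in())"
```

```text
t 18.25 p [0.5445 0.2652 0.1968] yaw_y 89.7 tilt [-0.  0. -1.] F [-0.5  0.7  0.9] M [-0.01  0.04 -0.02] w 0.997 q [-0.76  0.43  0.26  1.8  -0.14  0.93  1.13]
the job is handed in; nothing more can be done
None
```

The clamp is tightened to its stop, the square-hub crank is back flat on the bench, and the job was handed in at about 18 s of the 54 s allowed.

- **Seating:** I gripped the square crank by its hub sides and lowered it onto the shaft. It came to rest at tool height 0.0853 m (about 0.085 expected) with an upward reaction of about 12 N.
- **Turning:** I turned it clockwise until the moment rose from about 0.12 to 2.4 N m, which I took as the hard stop. I then eased the torque off within the play before lifting the crank clear.
- **Laying down:** The crank went back to its starting place, about 0.30 m from the shaft, with its arm along +x. The gripper was then opened and raised clear, with no contact force.

**Last checks:**
- **Shaft turn:** The last wrist picture, read by eye, shows the shaft turned about 76°. It sits at roughly 80° relative to the plate if its zero lines up with the plate. I inferred that zero and could not measure it directly.
- **Cranks:** The trained networks place the square crank at about (0.47, -0.02). They place the round crank within 4 mm of where they first saw it.
- **Disagreements:** The networks also report the orange look-alike as a square crank. I ignored it and did not touch it, though its top-camera reading moved about 12 mm while the scene camera's stayed put. Lifting the crank off took a brief downward pull of about 20 N before it came free.

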